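Lift the stone carrier off the lap for inspection

TASK

The stones on the lapping machine are ready to be looked at. Swing the machine's hold-down arm fully up, without shifting the round carrier under it, then take that carrier by its upright grip and lift it straight up off the lap without tipping it. Finish while still holding it in the air over the lap, steady and level, with its underside about 10 cm above the lap and the hold-down arm still up; leave everything else on the bench where it is.

Things in the scene. Friction and masses are not known exactly. Their poses are not given: they have to be found in the camera images.
- machine: Fixed grey lapping machine, a low housing whose deck is 68 mm above the bench. Origin at bench level under the lap's centre; the housing spans x = -120 to +190 mm, y = -145 to +145 mm in its own frame. Its x axis is level and points from the lap centre to the pivot post of the hold-down arm; z is up. Place and yaw vary.
- lap_center (a point): Centre of the upper face of the lap, a flat steel disc 200 mm across that does not turn, 80 mm above the bench. Axes as the machine's.
- press_arm (a joint): Hold-down arm, a slim steel lever hinged on the pivot post. Angle in rad: 0 = level, its rubber foot 1.5 mm above the carrier's plate; grows as the free end swings up and away from the carrier; stop at 1.3 (fully up). Starts at 0 to 0.1. The stiff hinge (0.12 N m, 1 to 2 N at the free end) stays wherever it is left.
- press_hinge (a point): Hinge axis of the hold-down arm, 124 mm above the bench, 150 mm from the lap centre along the machine's x; the axis runs along the machine's y. The pivot post is two cheeks, 26 mm along x and 34 mm wide over both, with its top 136 mm above the bench.
- press_grip (a point): Centre of the black round paddle at the arm's free end, 100 mm from the hinge axis: a disc 28 mm across, 12 mm thick, flat faces looking along the machine's +y and -y. With the arm level it is 50 mm from the lap centre, 26 mm above the carrier's plate. The lever bar is 12 mm wide, 10 mm high; under the paddle is a rubber foot 11 mm across, 10 mm long. Turns with the arm.
- carrier: Loose round aluminium carrier, 120 mm across, 0.35 to 0.7 kg, on the lap (within 12 mm of its centre) under the hold-down arm. Origin at the centre of its underside, z up. Six stones 6 mm high are fixed under it; its plate is 6 to 18 mm above the origin. An upright black grip block in its middle, 18 to 60 mm up, is 32 mm along its x and 16 mm along its y. Turned up to 0.6 rad from the machine.
- carrier_grip (a point): Middle of the carrier's grip block, on its axis, 42 mm above the carrier's underside. Axes as the carrier's.
- spare_carrier: Bystander: smaller carrier of the same kind, 90 mm across and 60 mm high, on the bench beside the machine. Origin at the centre of its underside. Not to be moved.
- paste_tin: Bystander: loose metal tin, 34 mm across, 22 mm high, on the machine's deck near a far corner. Origin at the centre of its underside. Not to be moved.
- felt_wheel: Bystander: loose felt wheel, 40 mm across, 15 mm high, on the machine's deck near a front corner. Origin at the centre of its underside. Not to be moved.
- bench_brush: Bystander: wooden brush lying on the bench beside the machine. Not to be moved.
- oil_bottle: Bystander: white plastic bottle, 48 mm across, 110 mm high, on the bench beside the machine. Origin at the centre of its underside. Not to be moved.
- ring_stick: Bystander: upright tapered steel ring stick, foot 48 mm across, 130 mm high, on the bench beside the machine. Origin at the centre of its underside. Not to be moved.
- stone_tray: Bystander: shallow grey sorting tray, 100 x 70 x 22 mm, on the bench beside the machine. Origin at the centre of its underside. Not to be moved.
Not all that is in view belongs to the job. Leave any brown or pink look-alike of the carrier alone.

How it is judged:
On the way, in this order (a step that is already met when the one before it is completed fails the run):
1. the hold-down arm is up, the carrier still in its place on the lap (value of joint press_arm above 1.05 rad and distance of carrier from where it was at the start of the episode below 0.02 m and z of carrier in the frame of lap_center below 0.01 m), for 0.2 s.
2. the carrier is held in the air over the lap, level and at its height (z of carrier in the frame of lap_center between 0.07 and 0.14 m and horizontal distance between carrier and lap_center below 0.05 m and angle between carrier's own z axis and vertical below 0.1 rad and value of joint press_arm above 1.05 rad and contact force between the fingers and carrier above 2 N and contact force between machine and carrier below 0.3 N), for 0.5 s.
At the end, for the whole second after the job is handed in: The gripper alone carries the carrier, underside 70-140 mm above the lap, within 50 mm of the lap's centre, level within 0.10 rad, still (20 mm/s, 0.15 rad/s), off the machine; hold-down arm above 1.05 rad; bystanders within 30 mm of their starts (all of step 2 and linear speed of carrier below 0.02 m/s and angular speed of carrier below 0.15 rad/s and distance of each of spare_carrier, paste_tin, felt_wheel, bench_brush, oil_bottle, ring_stick, stone_tray from where it was at the start of the episode below 0.03 m); the arm keeps its last pose, push and grip.
It fails at once if the carrier is shifted or lifted (over 20 mm) before the hold-down arm is up (value of joint press_arm below 0.9 rad and distance of carrier from where it was at the start of the episode above 0.02 m).
It fails at once if the carrier is tipped more than 0.35 rad (angle between carrier's own z axis and vertical above 0.35 rad).
It fails at once if a bystander is moved more than 30 mm (distance of any of spare_carrier, paste_tin, felt_wheel, bench_brush, oil_bottle, ring_stick, stone_tray from where it was at the start of the episode above 0.03 m).
It also fails if it takes over 45 s, if anything falls off the work surface, if the arm or the gripper's body presses on something with over 40 N, if the wrist force passes 120 N, or if a joint passes its speed limit or range.

ROBOT

A 6-joint arm with a two-finger parallel gripper is mounted at the origin on the work surface. World frame = base frame: x ahead of the robot, y to its left, z up, the work surface at z = 0. Lengths are in m, angles in rad, forces in N, time in s.
With the tool pointing down it reaches from about 0.325 to 0.775 m from the base axis. Payload 5.5 kg.
Tool frame: the origin (TCP) lies on the centre line of the jaws, within the pads' length; the fingertips stand manip.tip_reach ahead of it and the grasp point (between the pads) lies 2 mm behind it (manip.tip_reach is the distance from the TCP to the fingertips, in m); z points along the fingers, y is the direction in which the jaws open and shut (so a half turn about z gives the same grasp; the last joint's range is limited). The gripper opens to 85 mm and grips with 20 to 120 N. Pads are 22 mm wide; open, the fingers measure 114 mm over their backs; the gripper's body (76 mm by 85 mm) begins 54 mm behind the grasp point. The pads swing forward as they close: fully open they stand 13 mm farther back than shut.
Start: joints at [-1.378, 0.091, 1.231, -0, 1.82, -0.057], TCP at [0.148, -0.581, 0.248] pointing down, gripper open.
Joint ranges: [-2.87, 2.87], [-0.86, 2.18], [0.17, 2.46], [-1.51, 4.65], [0.06, 2.69], [-2.65, 2.65]. Speed limits (rad/s): [2.57, 2.57, 3.01, 3.14, 3.14, 3.14].

INTERFACE

Orientations are given as [roll, pitch, yaw] about the fixed x, y, z axes, in that order (R = Rz(yaw) Ry(pitch) Rx(roll)).
In Python, from cell import manip gives the robot as it stands.
- The arm moves only by the tool carry_out, never from a script. Its argument "steps" is a list of rows, each a list of 7 numbers: the turn, a rotation vector about the tool's x, y, z in rad, then the shift along the tool's x, y, z in mm, then the opening, from -1 (shut) to 1 (fully open). In form: [[wx, wy, wz, x, y, z, hand], ...]. A call has 1 to 20 rows; each row is the pose to reach, as a shift and turn from the pose measured when the call began, along the tool's axes at that moment; what a row does not reach only later rows make up. A row lasts 1/10 s, in which the tool goes at most 50 mm and 8.59 degrees, less where a joint would pass 70% of its speed; a pose out of reach is approached as far as the arm can. A call with a gripper value outside its range is refused whole. The fingers move at their own pace and stop on an object; "squeeze" is the grip in N (left out, the last holds). Time passes only in rows, so rows that repeat a pose let the fingers close. It gives the time, the measured TCP pose, the force and the opening at its end, in the units of the state.
- manip.sense(): the state, without advancing time (a new reading comes with each control period).
- manip.read_camera(name): name is "scene" or "top" or "wrist"; returns a dict with "color" (384x512x3 uint8, red, green, blue), "range_z" (384x512 float32, m along the optical axis (not along the pixel's ray), 0 where there is no reading), "camera_matrix" (3x3 intrinsics, pixels), "R" (3x3) and "t" (3): a world point X has camera coordinates R X + t. Camera axes: x right, y down, z forward; pixel columns grow to the right and rows downward; lengths in m; the calibration is good to about 2 mm. A picture is of the moment at which its call begins.
- manip.close_job(): hands the job in, once; it reports no verdict.
Trained networks look in a picture, given as the dict that the camera call returned (one of the last four; its "shot" number tells which), for a name from the list of things; names that differ only in an ending like _2 or _b are one class to them, and where a whole thing is asked for, a point or a joint stands for the part that bears it (a point fixed in the world has none). Each returns a list of dicts, best first, with "p" (0 to 1); they miss things now and then, are a little off and sometimes report something else, mostly with a low value. They report only what shows in the picture. A call takes as long as a camera call. They do not tell look-alikes from the thing itself.
- manip.spot_in(picture, thing): "box" ([left, top, right, bottom] in pixels, round what is visible of it).
- manip.spot_point(picture, thing): "centre" ([row, column] in pixels: a listed point, or the origin of a listed thing).
The state is a dict: "time_s": time; "joint_pos": joint angles; "joint_vel": joint speeds; "effort": joint torques, N m; "tool_pos": TCP position; "eef_rot": TCP orientation; "ft_force": force on the tool from outside, world axes, zero at the start; "wrist_torque": the same for the moment, N m; "opening": finger opening in m.
Only numpy, scipy, OpenCV 4.12 (cv2) and the standard library are available. Lean on these libraries where they do the work, as an engineer would, in place of code of your own. Each camera call takes 0.05 s, during which the arm holds its last target.

## Working session

There is one attempt and no reset: what is moved stays moved. The work goes in short steps, Python scripts to look and compute and a tool call to move; the robot and the scene stay as the last step left them, time stands still between calls to the robot, and variables do not carry over. Pictures are saved under pics/ and viewed, and the job is handed in when it is done.

Besides the shell and the picture viewer there is one more tool, called after "Call:" in YAML: its name, and indented under it one key for each argument. carry_out: Moves the arm, as the interface text tells. Its arguments: {"type":"object","properties":{"steps":{"type":"array","items":{"type":"array","items":{"type":"number"}}},"squeeze":{"type":"number"}},"required":["steps"]}

```bash
mkdir -p pics; ls; cat > h.py <<'E'
import numpy as np, cv2
from cell import manip
def save(p,n): cv2.imwrite('pics/'+n+'.png',cv2.cvtColor(p['color'],cv2.COLOR_RGB2BGR))
def unproj(p,r,c,d=None):
    K=np.array(p['camera_matrix']);R=np.array(p['R']);t=np.array(p['t'])
    if d is None:
        r0,c0=int(round(r)),int(round(c)); w=p['range_z'][max(r0-1,0):r0+2,max(c0-1,0):c0+2]; w=w[w>0]; d=np.median(w) if len(w) else np.nan
    x=np.array([(c-K[0,2])/K[0,0]*d,(r-K[1,2])/K[1,1]*d,d]); return R.T@(x-t)
def atz(p,r,c,z):
    K=np.array(p['camera_matrix']);R=np.array(p['R']);t=np.array(p['t'])
    v=R.T@np.array([(c-K[0,2])/K[0,0],(r-K[1,2])/K[1,1],1]);o=-R.T@t
    return o+v*(z-o[2])/v[2]
def proj(p,X):
    K=np.array(p['camera_matrix']);R=np.array(p['R']);t=np.array(p['t'])
    c=R@np.asarray(X)+t; u=K@c/c[2]; return u[1],u[0]
def cloud(p):
    K=np.array(p['camera_matrix']);R=np.array(p['R']);t=np.array(p['t']);d=p['range_z']
    r,c=np.mgrid[:d.shape[0],:d.shape[1]]
    P=np.stack([(c-K[0,2])/K[0,0]*d,(r-K[1,2])/K[1,1]*d,d],-1)-t
    P=P@R; P[d<=0]=np.nan; return P
E
python3 - <<'E'
from h import *
print(manip.sense(), manip.tip_reach)
for n in ['scene','top']:
    p=manip.read_camera(n); save(p,n+'0'); print(n,-np.array(p['R']).T@np.array(p['t']))
    for th in ['machine','lap_center','press_arm','press_hinge','press_grip','carrier','carrier_grip','spare_carrier']:
        print(th,[(np.round(b['box']).tolist(),round(b['p'],2)) for b in manip.spot_in(p,th)[:3]] if th not in('lap_center',) else '',
          [(np.round(b['centre'],1).tolist(),round(b['p'],2),np.round(unproj(p,*b['centre']),3).tolist()) for b in manip.spot_point(p,th)[:3]] )
E
```

```text
pics
{'time_s': 0.0, 'joint_pos': array([-1.37769997e+00,  9.18984485e-02,  1.23191761e+00, -4.33333375e-05,
        1.81981518e+00, -5.67094766e-02]), 'joint_vel': array([-4.64232322e-04,  9.85339653e-04, -2.72437897e-04,  9.77037462e-04,
       -3.10027162e-04, -6.12579566e-05]), 'effort': array([ 2.31959239e-03, -4.58728051e+01, -4.18023133e+01,  1.67297112e-04,
        1.17231594e-02,  3.17134415e-06]), 'tool_pos': array([ 0.14825895, -0.58112515,  0.24710923]), 'eef_rot': array([-3.13955496e+00, -7.35942590e-05,  2.49795119e-01]), 'ft_force': array([-0.1284011 ,  0.40961298,  0.69788624]), 'wrist_torque': array([ 0.00559223,  0.04947929, -0.050917  ]), 'opening': 0.0852992639568578} 0.017
scene [0.85115415 0.55339731 1.00437949]
machine [([183.0, 148.0, 317.0, 256.0], 0.56)] [([196.9, 257.5], 0.69, [0.527, 0.019, 0.079])]
lap_center  [([182.6, 255.4], 0.85, [0.513, -0.018, 0.098]), ([177.1, 238.3], 0.7, [0.559, -0.037, 0.134]), ([137.8, 174.8], 0.48, [0.629, -0.386, 0.012])]Traceback (most recent call last):
  File "<stdin>", line 7, in <module>
ValueError: it knows: bench_brush, carrier, carrier_grip, felt_wheel, lap_center, machine, oil_bottle, paste_tin, press_grip, press_hinge, ring_stick, spare_carrier, stone_tray
```

```bash
python3 - <<'E'
from h import *
for n in ['scene','top']:
    p=manip.read_camera(n); save(p,n+'1'); print(n,-np.array(p['R']).T@np.array(p['t']))
    for th in ['machine','lap_center','press_hinge','press_grip','carrier','carrier_grip','spare_carrier']:
        print(th, [(np.round(b['centre'],1).tolist(),round(b['p'],2),np.round(unproj(p,*b['centre']),3).tolist()) for b in manip.spot_point(p,th)[:3]] )
    a=cv2.imread('pics/'+n+'1.png'); cv2.imwrite('pics/'+n+'1c.png',cv2.resize(a[100:300,130:390] if n=='scene' else a,None,fx=3 if n=='scene' else 1.5,fy=3 if n=='scene' else 1.5,interpolation=cv2.INTER_CUBIC))
E
```

```text
scene [0.85115415 0.55339731 1.00437949]
machine [([196.4, 258.7], 0.61, [0.524, 0.021, 0.081])]
lap_center [([181.1, 256.7], 0.88, [0.507, -0.02, 0.098])]
press_hinge [([190.6, 215.3], 0.79, [0.637, -0.031, 0.129]), ([176.3, 240.0], 0.51, [0.555, -0.034, 0.139])]
press_grip [([174.7, 238.5], 0.53, [0.543, -0.068, 0.1]), ([306.7, 377.3], 0.5, [0.411, 0.444, 0.018])]
carrier [([193.2, 213.4], 0.69, [0.647, -0.021, 0.136]), ([246.5, 308.0], 0.64, [0.482, 0.22, 0.055]), ([150.6, 208.8], 0.63, [0.553, -0.266, 0.02])]
carrier_grip [([173.4, 257.8], 0.77, [0.499, -0.028, 0.122]), ([142.9, 206.9], 0.65, [0.553, -0.275, 0.05]), ([248.8, 309.7], 0.65, [0.468, 0.216, 0.02])]
spare_carrier [([350.2, 305.5], 0.89, [0.642, 0.44, 0.045])]
top [0.45237842 0.00997581 1.06826958]
machine []
lap_center [([190.1, 256.7], 0.55, [0.545, -0.026, 0.12])]
press_hinge [([154.6, 260.3], 0.64, [0.64, -0.034, 0.131])]
press_grip [([188.9, 259.6], 0.73, [0.546, -0.033, 0.139]), ([166.1, 375.6], 0.6, [0.633, -0.39, 0.016])]
carrier [([193.4, 337.0], 0.96, [0.549, -0.271, 0.016]), ([217.1, 180.5], 0.95, [0.472, 0.195, 0.017]), ([208.2, 260.5], 0.84, [0.495, -0.036, 0.138])]
carrier_grip [([194.8, 342.5], 0.8, [0.541, -0.276, 0.058]), ([218.7, 174.8], 0.79, [0.466, 0.203, 0.06]), ([203.8, 259.0], 0.74, [0.507, -0.031, 0.139])]
spare_carrier []
```

View pics/scene1c.png

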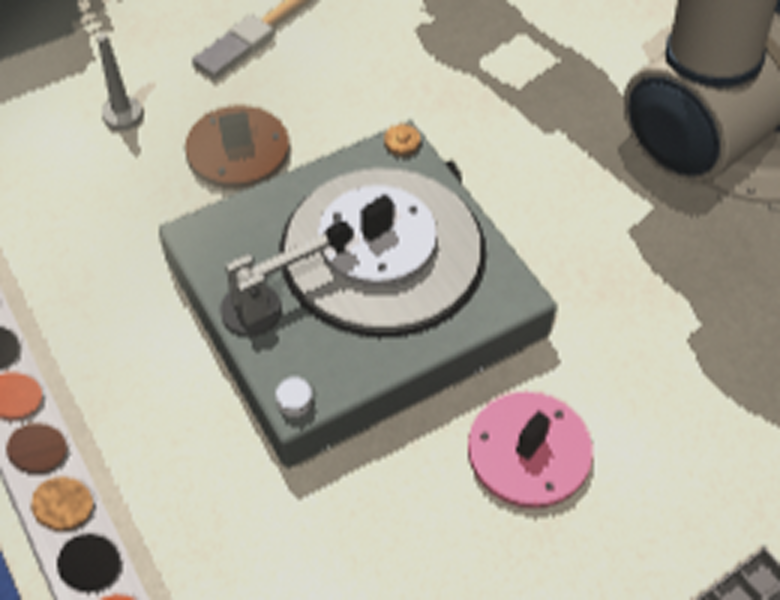

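View pics/top1c.png

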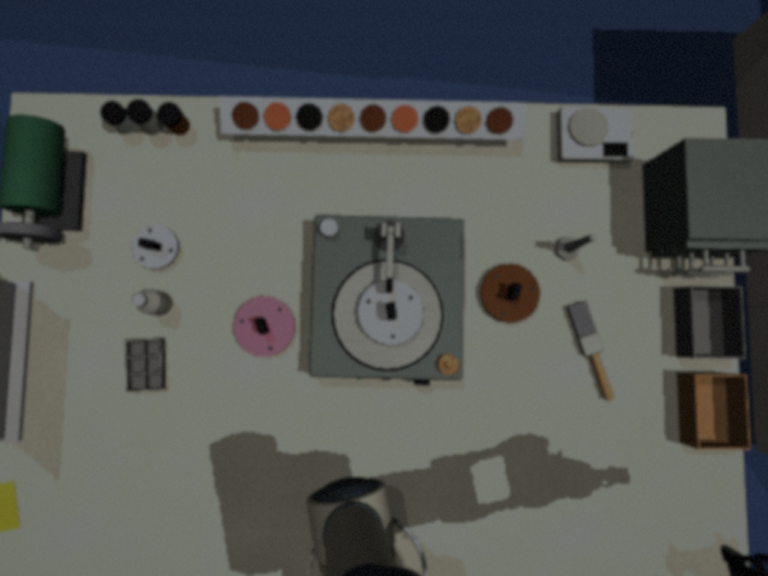

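View pics/scene1.png

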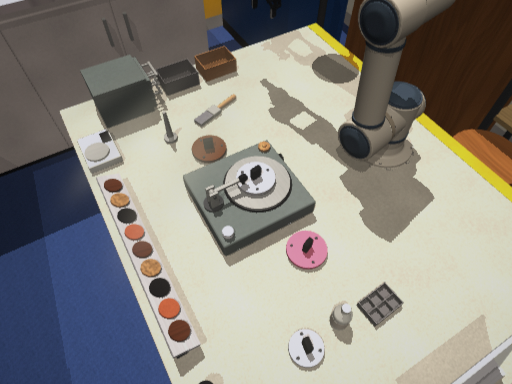

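The wanted carrier is the silver one on the lap (top view row ~204, col ~259). The brown one (195,340) and the pink one (217,177) are look-alikes. The silver one at (163,103) is the smaller spare on the bench. Next I'll fit the geometry from depth.

```bash
python3 - <<'E'
from h import *
p=manip.read_camera('top'); save(p,'top2'); P=cloud(p)
a=cv2.imread('pics/top2.png'); cv2.imwrite('pics/top2c.png',cv2.resize(a[135:260,195:320],None,fx=4.8,fy=4.8,interpolation=cv2.INTER_CUBIC))
m=np.zeros(P.shape[:2],bool); m[130:265,195:325]=1
Z=P[...,2]
deck=m&(Z>.058)&(Z<.15)
box=m&(Z>.055)
q=P[m&(Z>.06)&(Z<.074)][:,:2].astype(np.float32)
r=cv2.minAreaRect(q*1000); print('deck',r)
# histogram
print(np.histogram(Z[m&(Z>.05)],bins=np.arange(.05,.16,.004)))
pl=P[m&(Z>.092)&(Z<.103)]; pl=pl[np.hypot(pl[:,0]-.505,pl[:,1]+.03)<.075]
print('plate',cv2.minEnclosingCircle((pl[:,:2]*1000).astype(np.float32)),len(pl),np.median(pl[:,2]))
lp=P[m&(Z>.075)&(Z<.085)]; lp=lp[np.hypot(lp[:,0]-.5,lp[:,1]+.03)<.115]
print('lap',cv2.minEnclosingCircle((lp[:,:2]*1000).astype(np.float32)),len(lp))
hi=P[m&(Z>.115)]
for x in hi[np.argsort(hi[:,0])]: print(np.round(x*1000).astype(int),end=' ')
E
```

```text
deck ((529.640869140625, -32.06169128417969), (289.9893493652344, 309.97296142578125), 89.15895080566406)
(array([  18,   15,   79, 1986, 3902,  445,  863, 1670,  112,   73,   76,
        932,  361,    6,    4,    3,    3,    9,   19,  104,   89,   83,
         60,    4,    0,    0,    0]), array([0.05 , 0.054, 0.058, 0.062, 0.066, 0.07 , 0.074, 0.078, 0.082,
       0.086, 0.09 , 0.094, 0.098, 0.102, 0.106, 0.11 , 0.114, 0.118,
       0.122, 0.126, 0.13 , 0.134, 0.138, 0.142, 0.146, 0.15 , 0.154,
       0.158]))
plate ((498.4852294921875, -36.459434509277344), 59.60150146484375) 1336 0.09702806919578728
lap ((495.0573425292969, -30.968029022216797), 100.87398529052734) 2398
[483 -32 140] [483 -34 138] [483 -40 136] [483 -37 134] [483 -43 122] [485 -34 140] [485 -32 137] [485 -40 139] [485 -45 140] [486 -42 138] [486 -37 136] [488 -42 142] [488 -37 139] [488 -34 138] [488 -40 139] [488 -32 136] [488 -45 138] [489 -30 119] [491 -32 139] [491 -42 142] [491 -37 139] [491 -34 138] [491 -40 138] [491 -45 139] [491 -30 123] [493 -34 140] [493 -32 139] [493 -39 140] [493 -37 138] [493 -42 13
[... 4076 characters left out ...]
 [645 -36 131] [645 -39 130] [645 -14 128] [645 -42 127] [645 -19 139] [646 -25 135] [646 -17 134] [646 -53 123] [646 -46 136] [647 -44 135] [647 -22 133] [647 -49 135] [647 -36 132] [647 -39 132] [647 -28 131] [647 -31 130] [647 -33 130] [648 -14 125] [648 -42 126] [649 -20 135] [649 -49 138] [649 -22 135] [649 -53 123] [649 -17 133] [649 -46 135] [649 -25 133] [650 -44 133] [650 -28 130] [650 -31 130] [650 -36 130] [650 -39 130] [650 -33 129] [651 -43 140] [651 -17 137] [651 -20 136] [652 -25 135] [652 -46 135] [652 -22 134] [652 -42 121] [652 -49 134] [654 -19 136] [654 -22 136] [654 -25 135] [655 -49 136] [655 -44 135] [655 -17 133] [655 -42 122] [655 -46 134] [657 -22 137] [658 -20 132]
```

View pics/top2c.png

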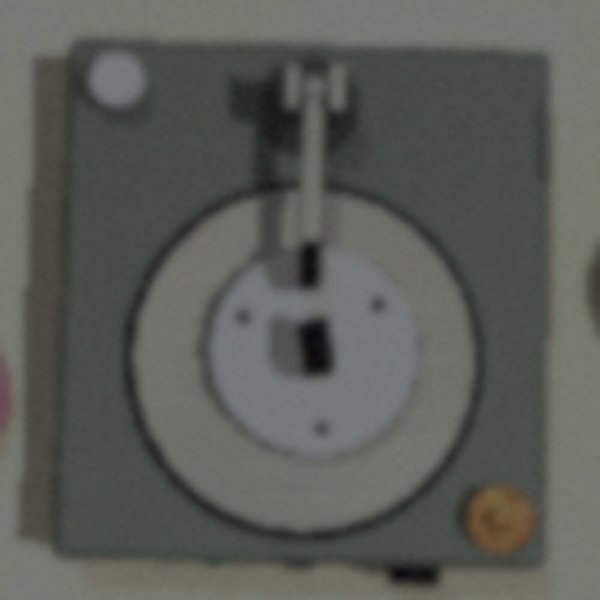

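```bash
cat >> h.py <<'E'
from scipy.spatial.transform import Rotation as Ro
def row(pos,yaw,s=None,tilt=0):
    s=s or manip.sense(); R0=Ro.from_euler('xyz',s['eef_rot'])
    R1=Ro.from_euler('z',yaw)*Ro.from_euler('x',np.pi)
    if tilt: R1=Ro.from_euler('y',tilt)*R1
    return np.round((R0.inv()*R1).as_rotvec(),4), np.round(R0.inv().apply(np.array(pos)-s['tool_pos'])*1000,1)
E
python3 - <<'E'
from h import *
print(row([.525,-.034,.30],-.015))
E
```

```text
(array([-1.000e-04, -0.000e+00,  2.648e-01]), array([ 500.3, -437.3,  -51.7]))
```

Call:
carry_out:
  steps:
    - [0,0,0.265,500,-437,-52,1]
    - [0,0,0.265,500,-437,-52,1]
    - [0,0,0.265,500,-437,-52,1]
    - [0,0,0.265,500,-437,-52,1]
    - [0,0,0.265,500,-437,-52,1]
    - [0,0,0.265,500,-437,-52,1]
    - [0,0,0.265,500,-437,-52,1]
    - [0,0,0.265,500,-437,-52,1]
    - [0,0,0.265,500,-437,-52,1]
    - [0,0,0.265,500,-437,-52,1]
    - [0,0,0.265,500,-437,-52,1]
    - [0,0,0.265,500,-437,-52,1]
    - [0,0,0.265,500,-437,-52,1]
    - [0,0,0.265,500,-437,-52,1]
    - [0,0,0.265,500,-437,-52,1]
    - [0,0,0.265,500,-437,-52,1]
    - [0,0,0.265,500,-437,-52,1]
    - [0,0,0.265,500,-437,-52,1]
  squeeze: 20

```text
time_s: 2.9
tool_pos: [0.5242, -0.0357, 0.3005]
eef_rot: [3.141, -0.0, -0.017]
ft_force: [0.1, 0.6, 0.3]
opening: 0.0852
```

```bash
python3 - <<'E'
from h import *
p=manip.read_camera('wrist'); save(p,'w1'); P=cloud(p); Z=P[...,2]
print(-np.array(p['R']).T@np.array(p['t']))
for th in ['lap_center','press_hinge','press_grip','carrier','carrier_grip']:
    print(th,[(np.round(b['centre'],1).tolist(),round(b['p'],2),np.round(atz(p,*b['centre'],{'lap_center':.08,'press_hinge':.124,'press_grip':.126,'carrier':.08,'carrier_grip':.122}[th]),4).tolist()) for b in manip.spot_point(p,th)[:2]])
def rect(m): return cv2.minAreaRect((P[m][:,:2]*1000).astype(np.float32))
g=(Z>.130)&(Z<.15)&(P[...,0]<.522)&(P[...,0]>.47)&(abs(P[...,1]+.036)<.03); print('grip',g.sum(),rect(g))
g=(Z>.115)&(Z<.15)&(P[...,0]<.562)&(P[...,0]>.524)&(abs(P[...,1]+.036)<.03); print('paddle',g.sum(),rect(g),np.percentile(Z[g],[5,50,95]))
g=(Z>.120)&(Z<.15)&(P[...,0]<.62)&(P[...,0]>.565)&(abs(P[...,1]+.033)<.012); print('lever',g.sum(),rect(g),np.polyfit(P[g][:,0],P[g][:,2],1),np.polyfit(P[g][:,0],P[g][:,1],1),np.median(Z[g]))
g=(Z>.09)&(Z<.105)&(np.hypot(P[...,0]-.498,P[...,1]+.036)<.07); print('plate',cv2.minEnclosingCircle((P[g][:,:2]*1000).astype(np.float32)),np.median(Z[g]))
g=(Z>.131)&(P[...,0]>.625)&(P[...,0]<.67)&(abs(P[...,1]+.036)<.03); print('post',g.sum(),rect(g) if g.sum() else '')
E
```

```text
[ 0.604725   -0.03608269  0.42600987]
lap_center []
press_hinge [([59.2, 249.0], 0.89, [0.6476, -0.0328, 0.124])]
press_grip []
carrier [([187.9, 102.8], 0.95, [0.5025, 0.1647, 0.08]), ([140.2, 413.3], 0.89, [0.5583, -0.2363, 0.08])]
carrier_grip [([141.1, 428.5], 0.89, [0.5627, -0.2289, 0.122]), ([199.1, 88.5], 0.72, [0.5015, 0.1598, 0.122])]
grip 398 ((501.01300048828125, -35.7189826965332), (31.403621673583984, 15.966204643249512), 7.805179119110107)
paddle 292 ((547.5869140625, -31.886381149291992), (11.064190864562988, 28.826953887939453), 88.57075500488281) [0.13128989 0.1389282  0.14160439]
lever 651 ((592.2499389648438, -32.035484313964844), (11.813014030456543, 54.32341384887695), 89.14810180664062) [-0.0356547   0.15161502] [-0.01346689 -0.02426946] 0.13050120759016248
plate ((500.6724853515625, -35.78985595703125), 59.90688705444336) 0.09785645018361544
post 704 ((643.517822265625, -32.470970153808594), (33.98097229003906, 31.670162200927734), 89.11244201660156)
```

View pics/w1.png

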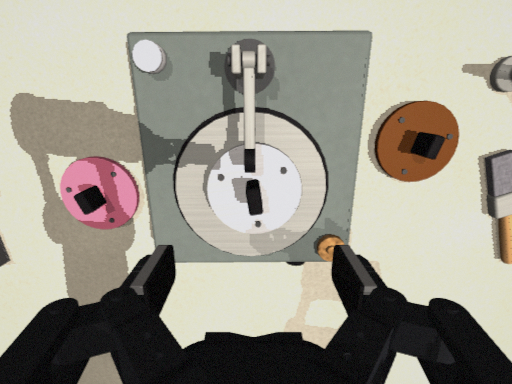

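The silver carrier lies at wrist view (row 188, col 253), directly under the lever, with its grip turned by about 0.136 rad. The paddle is at (160,250). The pink (192,98) and brown (141,417) look-alikes sit on the bench.

```bash
python3 - <<'E'
from h import *
print(row([.5465,-.0322,.180],-.015),row([.5465,-.0322,.130],-.015))
E
```

```text
(array([ 0.    , -0.0001, -0.0008]), array([ 21.8,  -2.9, 120.4])) (array([ 0.    , -0.0001, -0.0008]), array([ 21.8,  -2.9, 170.4]))
```

Call:
carry_out:
  steps:
    - [0,0,0,22,-3,50,1]
    - [0,0,0,22,-3,100,1]
    - [0,0,0,22,-3,130,1]
    - [0,0,0,22,-3,150,1]
    - [0,0,0,22,-3,165,1]
    - [0,0,0,22,-3,170,1]
    - [0,0,0,22,-3,170,1]
    - [0,0,0,22,-3,170,1]

```text
time_s: 4.0
tool_pos: [0.5475, -0.0322, 0.1321]
eef_rot: [3.141, -0.003, -0.016]
ft_force: [-0.6, -0.6, -0.7]
opening: 0.0851
```

```bash
python3 - <<'E'
from h import *
p=manip.read_camera('scene'); save(p,'s3')
a=cv2.imread('pics/s3.png'); cv2.imwrite('pics/s3c.png',cv2.resize(a[100:250,170:330],None,fx=4,fy=4,interpolation=cv2.INTER_CUBIC))
p=manip.read_camera('wrist'); save(p,'w3')
E
```

```text
(no output)
```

View pics/w3.png

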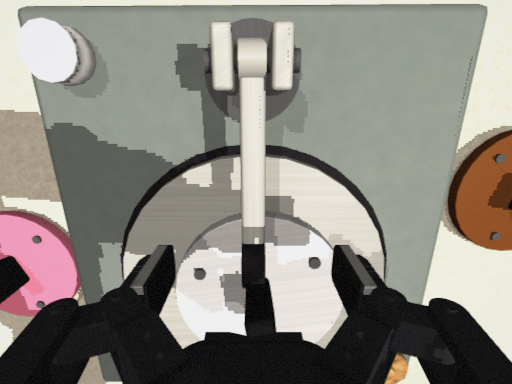

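View pics/s3c.png

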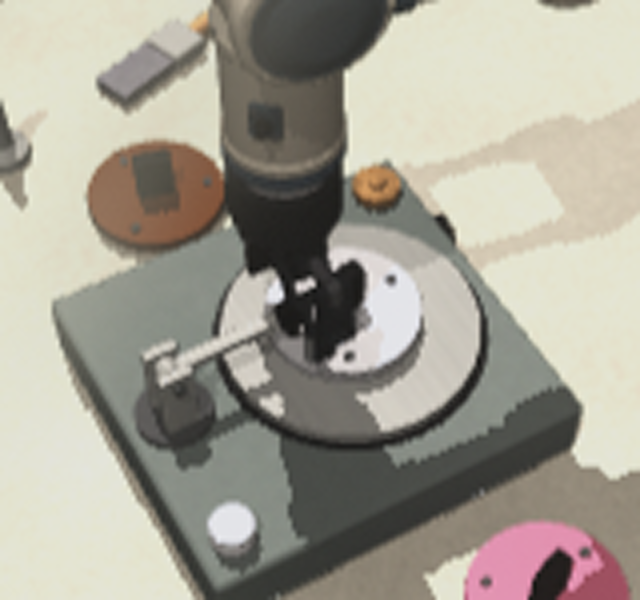

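The paddle (wrist view 263,253) is centred between the open jaws, which stand clear of the carrier. I'll close them.

Call:
carry_out:
  steps:
    - [0,0,0,0,0,2,-1]
    - [0,0,0,0,0,2,-1]
    - [0,0,0,0,0,2,-1]
    - [0,0,0,0,0,2,-1]
    - [0,0,0,0,0,2,-1]
    - [0,0,0,0,0,2,-1]
    - [0,0,0,0,0,2,-1]
    - [0,0,0,0,0,2,-1]
  squeeze: 25

```text
time_s: 4.9
tool_pos: [0.5475, -0.0321, 0.1302]
eef_rot: [3.141, -0.003, -0.016]
ft_force: [-0.2, 0.1, -0.1]
opening: 0.0114
```

```bash
python3 - <<'E'
from h import *
s=manip.sense(); print(s['tool_pos'],s['opening'],s['ft_force'])
# arc about hinge (x rel): start paddle angle .03; TCP rotates with paddle offset fixed (tool down)
for tiltf in [0]:
  for a in np.arange(.03,1.27,.1):
    print(round(a,2), np.round([100*(np.cos(.03)-np.cos(a)), 100*(np.sin(a)-np.sin(.03))],1))
E
```

```text
[ 0.54748623 -0.03208722  0.13019776] 0.01141450055877838 [-0.22568424  0.13586241 -0.0623951 ]
0.03 [0. 0.]
0.13 [ 0.8 10. ]
0.23 [ 2.6 19.8]
0.33 [ 5.4 29.4]
0.43 [ 9.1 38.7]
0.53 [13.7 47.6]
0.63 [19.2 55.9]
0.73 [25.4 63.7]
0.83 [32.5 70.8]
0.93 [40.2 77.2]
1.03 [48.5 82.7]
1.13 [57.3 87.4]
1.23 [66.5 91.2]
```

Gripped: the opening is 11.4 mm against a 12 mm paddle. First half of the arc next.

Call:
carry_out:
  steps:
    - [0,0,0,0.8,0,-10,-1]
    - [0,0,0,2.6,0,-20,-1]
    - [0,0,0,5.4,0,-29.5,-1]
    - [0,0,0,9,0,-38.5,-1]
    - [0,0,0,13.7,0,-47.5,-1]
    - [0,0,0,19,0,-56,-1]
    - [0,0,0,19,0,-56,-1]

```text
time_s: 5.6
tool_pos: [0.5675, -0.0323, 0.1876]
eef_rot: [3.141, -0.005, -0.016]
ft_force: [4.0, 0.6, -4.7]
opening: 0.0113
```

```bash
python3 - <<'E'
from h import *
p=manip.read_camera('scene'); save(p,'s4')
a=cv2.imread('pics/s4.png'); cv2.imwrite('pics/s4c.png',cv2.resize(a[100:250,170:330],None,fx=4,fy=4,interpolation=cv2.INTER_CUBIC))
E
```

```text
(no output)
```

View pics/s4c.png

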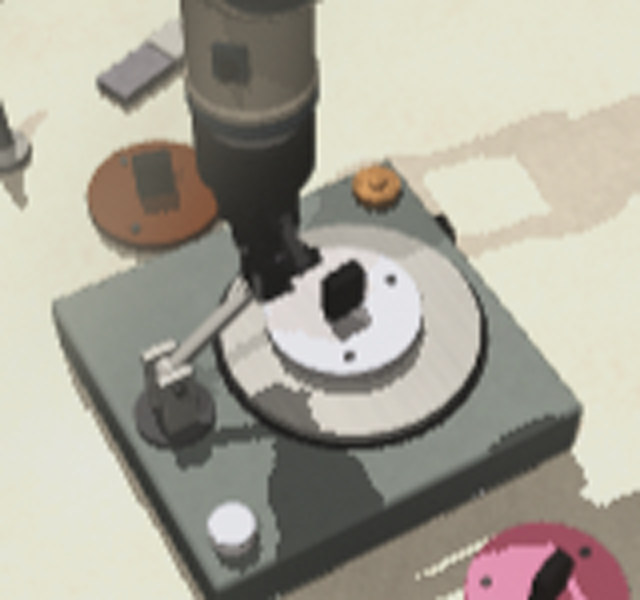

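The lever is following the grip (about 0.6 rad) and the carrier hasn't moved. I'll carry on along the arc.

Call:
carry_out:
  steps:
    - [0,0,0,5.5,0,-6.5,-1]
    - [0,0,0,12.5,0,-13.5,-1]
    - [0,0,0,20,0,-20,-1]
    - [0,0,0,28.5,0,-25.5,-1]
    - [0,0,0,37.5,0,-30,-1]
    - [0,0,0,43.5,0,-33,-1]
    - [0,0,0,49.5,0,-34.5,-1]
    - [0,0,0,49.5,0,-34.5,-1]
    - [0,0,0,49.5,0,-34.5,-1]

```text
time_s: 6.55
tool_pos: [0.6169, -0.033, 0.2228]
eef_rot: [3.142, -0.006, -0.015]
ft_force: [-1.4, 1.7, -3.5]
opening: 0.0113
```

```bash
python3 - <<'E'
from h import *
p=manip.read_camera('scene'); save(p,'s5')
a=cv2.imread('pics/s5.png'); cv2.imwrite('pics/s5c.png',cv2.resize(a[100:250,170:330],None,fx=4,fy=4,interpolation=cv2.INTER_CUBIC))
E
```

```text
(no output)
```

View pics/s5c.png

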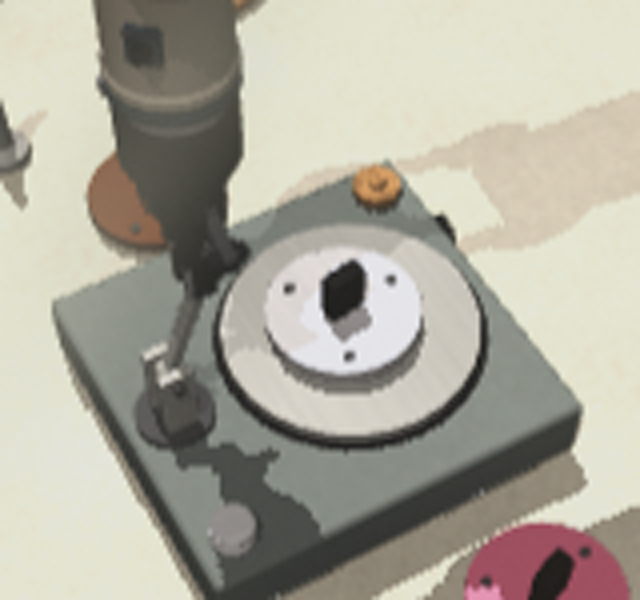

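The lever is up at about 1.25 rad. I'll release it and rise straight up, then move back over the carrier.

Call:
carry_out:
  steps:
    - [0,0,0,0,0,0,1]
    - [0,0,0,0,0,0,1]
    - [0,0,0,0,0,0,1]
    - [0,0,0,0,0,0,1]
    - [0,0,0,0,0,0,1]
    - [0,0,0,0,0,0,1]
    - [0,0,0,0,0,-20,1]
    - [0,0,0,0,0,-50,1]
    - [0,0,0,0,0,-80,1]
    - [0,0,0,-20,0,-100,1]
    - [0,0,0,-60,0,-100,1]
    - [0,0,0,-100,0,-100,1]
    - [0,0,0,-117,0,-100,1]
    - [0,0,0,-117,0,-100,1]
    - [0,0,0,-117,0,-100,1]

```text
time_s: 8.1
tool_pos: [0.4995, -0.0312, 0.3224]
eef_rot: [3.141, -0.008, -0.015]
ft_force: [0.7, -0.6, 0.7]
opening: 0.0854
```

```bash
python3 - <<'E'
from h import *
p=manip.read_camera('wrist'); save(p,'w6'); P=cloud(p); Z=P[...,2]
def rect(m): return cv2.minAreaRect((P[m][:,:2]*1000).astype(np.float32))
g=(Z>.133)&(Z<.15)&(P[...,0]<.525)&(P[...,0]>.47)&(abs(P[...,1]+.036)<.03); print('grip',g.sum(),rect(g),np.median(Z[g]))
g=(Z>.09)&(Z<.105)&(np.hypot(P[...,0]-.498,P[...,1]+.036)<.07); print('plate',cv2.minEnclosingCircle((P[g][:,:2]*1000).astype(np.float32)),np.median(Z[g]))
g=(Z>.15)&(P[...,0]>.56)&(P[...,0]<.67)&(abs(P[...,1]+.036)<.02)&(Z<.26);L=P[g]; print('lever',len(L),L.min(0) if len(L) else '',L.max(0) if len(L) else '')
print(manip.sense()['tool_pos'])
q=manip.read_camera('scene'); save(q,'s6')
a=cv2.imread('pics/s6.png'); cv2.imwrite('pics/s6c.png',cv2.resize(a[100:250,170:330],None,fx=4,fy=4,interpolation=cv2.INTER_CUBIC))
P=cloud(q); Z=P[...,2];g=(Z>.145)&(P[...,0]>.59)&(P[...,0]<.67)&(abs(P[...,1]+.033)<.025)&(Z<.24);L=P[g];print('lever',len(L))
if len(L): print(L.min(0),L.max(0),1/np.polyfit(L[:,2],L[:,0],1)[0])
c=(np.array([503,-36])-0)/1000
print(row([.501,-.0358,.2],.136))
E
```

```text
grip 359 ((500.43511962890625, -35.75297164916992), (32.33556365966797, 15.933451652526855), 8.2369384765625) 0.13952652452075368
plate ((500.5805969238281, -35.88316345214844), 59.89883041381836) 0.09788711740316863
lever 880 [ 0.58624648 -0.03802477  0.15113328] [ 0.64115455 -0.02622065  0.23277482]
[ 0.49985181 -0.03117613  0.32187949]
lever 178
[ 0.59009738 -0.03869289  0.14715204] [ 0.64567911 -0.02463944  0.23250671] -2.5655902398265087
(array([ 0.0004, -0.006 , -0.1513]), array([  0.4,   4.6, 121.6]))
```

View pics/w6.png

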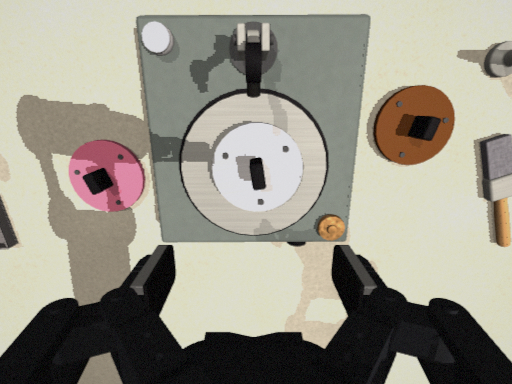

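View pics/s6c.png

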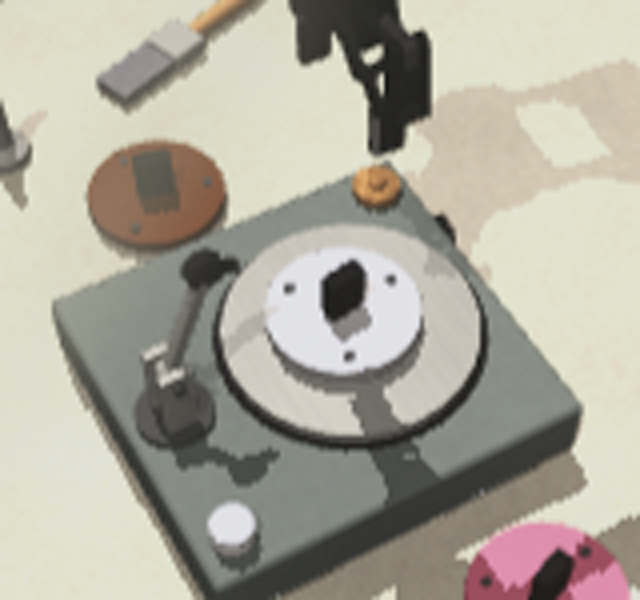

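The arm stays up: the paddle top is at z≈233 mm, which makes about 1.24 rad. The carrier is unmoved at wrist view (168,257), with plate centre (500.6, −35.9) mm and yaw 0.14. I'll go down onto its grip.

Call:
carry_out:
  steps:
    - [0,-0.006,-0.155,0.5,4.6,0,1]
    - [0,-0.006,-0.155,0.5,4.6,40,1]
    - [0,-0.006,-0.155,0.5,4.6,90,1]
    - [0,-0.006,-0.155,0.5,4.6,130,1]
    - [0,-0.006,-0.155,0.5,4.6,140,1]
    - [0,-0.006,-0.155,0.5,4.6,140,1]

```text
time_s: 8.8
tool_pos: [0.5009, -0.0357, 0.1797]
eef_rot: [-3.141, 0.004, 0.14]
ft_force: [-0.5, -0.1, 0.3]
opening: 0.0853
```

```bash
python3 - <<'E'
from h import *
p=manip.read_camera('wrist'); save(p,'w7'); print(row([.5006,-.0358,.120],.14))
E
```

```text
(array([ 0.0004,  0.0002, -0.0003]), array([-1.2, -0.2, 62.3]))
```

View pics/w7.png

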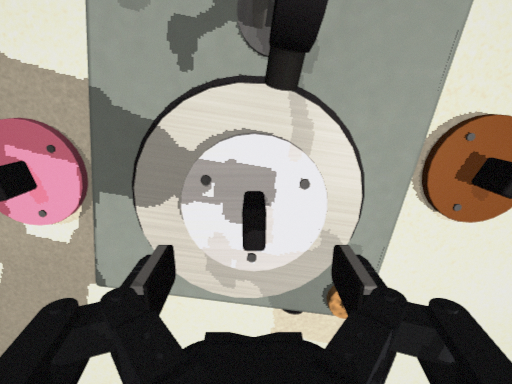

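The grip block (wrist view 220,254) is centred and square between the jaws. I'll go down and close.

Call:
carry_out:
  steps:
    - [0,0,0,-1,0,30,1]
    - [0,0,0,-1,0,50,1]
    - [0,0,0,-1,0,60,1]
    - [0,0,0,-1,0,62,1]
    - [0,0,0,-1,0,62,1]
    - [0,0,0,-1,0,62,-1]
    - [0,0,0,-1,0,62,-1]
    - [0,0,0,-1,0,62,-1]
    - [0,0,0,-1,0,62,-1]
    - [0,0,0,-1,0,62,-1]
    - [0,0,0,-1,0,62,-1]
    - [0,0,0,-1,0,62,-1]
    - [0,0,0,-1,0,62,-1]
    - [0,0,0,-1,0,62,-1]
  squeeze: 60

```text
time_s: 10.25
tool_pos: [0.501, -0.0361, 0.1206]
eef_rot: [3.141, -0.0, 0.14]
ft_force: [-0.2, -0.7, 3.3]
opening: 0.0152
```

Call:
carry_out:
  steps:
    - [0,0,0,0,0,-3,-1]
    - [0,0,0,0,0,-8,-1]
    - [0,0,0,0,0,-15,-1]
    - [0,0,0,0,0,-25,-1]
    - [0,0,0,0,0,-37,-1]
    - [0,0,0,0,0,-50,-1]
    - [0,0,0,0,0,-63,-1]
    - [0,0,0,0,0,-75,-1]
    - [0,0,0,0,0,-85,-1]
    - [0,0,0,0,0,-93,-1]
    - [0,0,0,0,0,-98,-1]
    - [0,0,0,0,0,-101,-1]
    - [0,0,0,0,0,-101,-1]
    - [0,0,0,0,0,-101,-1]
    - [0,0,0,0,0,-101,-1]
    - [0,0,0,0,0,-101,-1]
    - [0,0,0,0,0,-101,-1]
    - [0,0,0,0,0,-101,-1]
    - [0,0,0,0,0,-101,-1]
    - [0,0,0,0,0,-101,-1]

```text
time_s: 12.25
tool_pos: [0.5009, -0.036, 0.2217]
eef_rot: [3.141, -0.0, 0.14]
ft_force: [-0.3, -0.0, -4.3]
opening: 0.0153
```

```bash
python3 - <<'E'
from h import *
q=manip.read_camera('scene'); save(q,'s8')
a=cv2.imread('pics/s8.png'); cv2.imwrite('pics/s8c.png',cv2.resize(a[100:250,170:330],None,fx=4,fy=4,interpolation=cv2.INTER_CUBIC))
p=manip.read_camera('wrist'); save(p,'w8')
for n,pp in(('s',q),('w',p)):
    P=cloud(pp);Z=P[...,2]
    hs=P[(np.hypot(P[...,0]-.5,P[...,1]+.036)<.057)&(Z>.17)&(Z<.21)]
    print(n,len(hs))
    if len(hs)>30:
        for _ in range(4):
            A=np.c_[hs[:,:2]-[.5,-.036],np.ones(len(hs))]; k=np.linalg.lstsq(A,hs[:,2],rcond=None)[0]; r=abs(hs[:,2]-A@k); hs=hs[r<max(.003,2*np.median(r))]
        print(k,len(hs))
s=manip.sense(); print(s['tool_pos'],s['eef_rot'],s['ft_force'],s['opening'],s['wrist_torque'])
E
```

```text
s 718
[ 0.0022966  -0.00120902  0.19852993] 672
w 16642
[ 0.00162204 -0.00029167  0.19884892] 16421
[ 0.50096029 -0.03601858  0.22167627] [ 3.14088782e+00 -4.47010159e-04  1.39725461e-01] [-0.38539737  0.33316025 -4.09889777] 0.0150249953019498 [ 0.02789229  0.01665416 -0.00956863]
```

View pics/s8c.png

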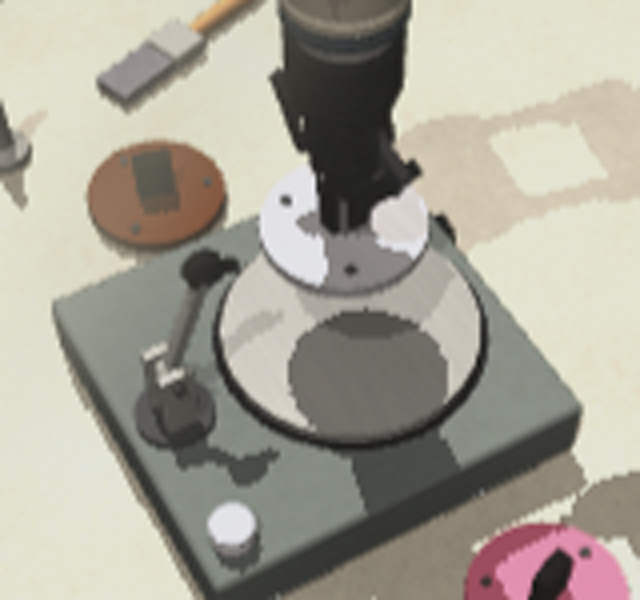

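View pics/w8.png

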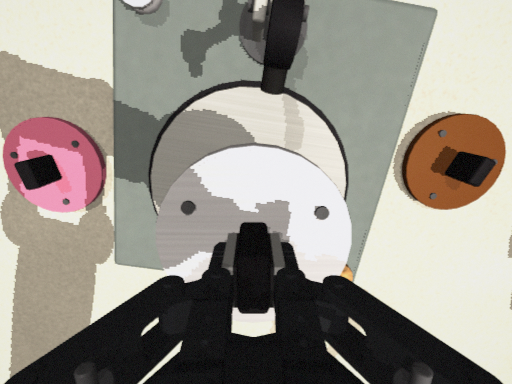

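The carrier hangs level, with a fitted tilt of about 0.002 rad. Its plate top is at 0.1985 m, so the underside is about 100 mm above the lap. The arm is up. I'll hold a little longer, then hand in.

Call:
carry_out:
  steps:
    - [0,0,0,0,0,0,-1]
    - [0,0,0,0,0,0,-1]
    - [0,0,0,0,0,0,-1]
    - [0,0,0,0,0,0,-1]
    - [0,0,0,0,0,0,-1]

```text
time_s: 12.85
tool_pos: [0.5009, -0.036, 0.2216]
eef_rot: [3.141, -0.0, 0.14]
ft_force: [0.7, 0.1, -3.4]
opening: 0.0149
```

```bash
python3 - <<'E'
from h import *
s=manip.sense(); print(s['tool_pos'],s['joint_vel'],s['opening'],s['ft_force']); print(manip.close_job())
E
```

```text
[ 0.50093481 -0.03603043  0.22162548] [-1.79280053e-05 -1.04612573e-04  2.33028841e-05  6.74185235e-04
 -1.04689985e-03 -2.30124143e-04] 0.01487328549116826 [ 0.71921766  0.09410889 -3.378415  ]
the job is handed in; nothing more can be done
None
```

I swung the hold-down arm up by its paddle, then gripped the silver carrier by its block and lifted it straight up. I handed the job in at about 12.9 s of the 45 s allowed, with the carrier still held over the lap.

**Last checks:**
- **Hold-down arm:** it stands at about 1.24 rad, worked out from the paddle's height. A rough line fit to the lever's depth points leaned lower, at about 1.20 rad. Both are above the required 1.05. The carrier's centre read the same to within 0.2 mm before and after the swing.
- **Carrier:** its underside is about 100 mm above the lap and about 8 mm off the lap's centre. The tilt is about 0.002 rad, the same from both cameras to within a thousandth.
- **Grip:** the jaws stand 15 mm open on the 16 mm block. The wrist carries 3.4 to 4.3 N, consistent with the carrier's weight, and the arm was still.
- **Bystanders:** those in the last close-up views look untouched. I did not measure them one by one, and the last views I looked at did not show the spare carrier, bottle or tray. The gripper passed no nearer to those three than the machine.

No check failed.

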